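Sort tested relay units into the finned racks that match their tags

TASK

Sort the three tested relay units by the white tag on their heat sink: put both units with the round disc tag in the rack marked with a disc, and the one with the cross tag in the rack marked with a cross, one unit to a bay. Either bay and either way round will do, but each unit must stand upright with its heat sink fins slid down between the rack's fins until it is fully home, and be let go. Leave the capacitor, the film roll and the pipe union as they stand.

Things in the scene. Friction and masses are not known exactly. Their poses are not given: they have to be found in the camera images.
- relay_disc_1: Loose relay unit, white round disc tag 27 mm wide, standing on 5 fins (along x, 84 long, 3.5 thick, 13 mm apart in y, z 0 to 22 mm). Origin: centre of underside. Dark base plate 84 x 55.5 mm, top at z 28. Grip its grey block: y +-13, x -32 to 12, z 28 to 62 mm. Tag on the base plate at x +27, top at z 31 mm. About 0.22 kg.
- relay_disc_2: Loose relay unit, white round disc tag 27 mm wide, standing on 5 fins (along x, 84 long, 3.5 thick, 13 mm apart in y, z 0 to 22 mm). Origin: centre of underside. Dark base plate 84 x 55.5 mm, top at z 28. Grip its grey block: y +-13, x -32 to 12, z 28 to 62 mm. Tag on the base plate at x +27, top at z 31 mm. About 0.22 kg.
- relay_cross: Loose relay unit, white cross-shaped (X) tag 29 mm tip to tip, standing on 5 fins (along x, 84 long, 3.5 thick, 13 mm apart in y, z 0 to 22 mm). Origin: centre of underside. Dark base plate 84 x 55.5 mm, top at z 28. Grip its grey block: y +-13, x -32 to 12, z 28 to 62 mm. Tag on the base plate at x +27, top at z 31 mm. About 0.22 kg.
- disc_rack: Fixed grey rack with a white disc mark (30 mm, on its plate at the middle between two bays). Plate 114 (x) x 184 (y) x 10 mm; origin: centre of underside. Bays centred at y +50 and -50 mm, each with 6 upright fins along x, to z 30 mm. Place and yaw vary.
- cross_rack: Fixed grey rack with a white cross mark (30 mm, on its plate at the middle between two bays). Plate 114 (x) x 184 (y) x 10 mm; origin: centre of underside. Bays centred at y +50 and -50 mm, each with 6 upright fins along x, to z 30 mm. Place and yaw vary.
- disc_rack_bay1 (a point): Centre of bay 1 (rack y +50 mm) of the disc rack, on its floor, 10 mm above the table; a unit fully home has its origin here, either way round. Rack axes. Six fins 50 long, 3.5 thick (tips 1.6), 20 tall, at y +-6.5, +-19.5, +-32.5 mm: units' fins go between with 3 mm play each side. End lips 8 mm tall at x +-47 mm.
- disc_rack_bay2 (a point): Centre of bay 2 (rack y -50 mm) of the disc rack, on its floor, 10 mm above the table; a unit fully home has its origin here, either way round. Rack axes. Six fins 50 long, 3.5 thick (tips 1.6), 20 tall, at y +-6.5, +-19.5, +-32.5 mm: units' fins go between with 3 mm play each side. End lips 8 mm tall at x +-47 mm.
- cross_rack_bay1 (a point): Centre of bay 1 (rack y +50 mm) of the cross rack, on its floor, 10 mm above the table; a unit fully home has its origin here, either way round. Rack axes. Six fins 50 long, 3.5 thick (tips 1.6), 20 tall, at y +-6.5, +-19.5, +-32.5 mm: units' fins go between with 3 mm play each side. End lips 8 mm tall at x +-47 mm.
- cross_rack_bay2 (a point): Centre of bay 2 (rack y -50 mm) of the cross rack, on its floor, 10 mm above the table; a unit fully home has its origin here, either way round. Rack axes. Six fins 50 long, 3.5 thick (tips 1.6), 20 tall, at y +-6.5, +-19.5, +-32.5 mm: units' fins go between with 3 mm play each side. End lips 8 mm tall at x +-47 mm.
- capacitor: Bystander, loose: white upright motor capacitor, 48 mm across, 117 mm tall; origin at the centre of its underside.
- film_roll: Bystander, loose: white upright roll of film, 68 mm across, 135 mm tall; origin at the centre of its underside.
- pipe_union: Bystander, loose: white plastic pipe union lying on its side, 40 x 51 mm, 40 mm tall; origin at the centre of its underside.
Things that resemble listed ones, but are neither listed nor needed, are in the scene too. What is shaped like the relay_disc_1 but orange or yellow is not meant.

How it is judged (in metres and radians):
At the end, for the whole second after the job is handed in: Disc units in disc rack bays, cross unit in a cross rack bay, at rest: origin within 9 mm along the fins, 6 mm across and 4 mm in height of the bay centre on the rack floor, aligned with the rack within 0.12 rad (either way round), tilted less than 0.06 rad (((x of relay_disc_1 in the frame of disc_rack_bay1 between -0.009 and 0.009 m and y of relay_disc_1 in the frame of disc_rack_bay1 between -0.006 and 0.006 m and z of relay_disc_1 in the frame of disc_rack_bay1 between -0.004 and 0.004 m) or (x of relay_disc_1 in the frame of disc_rack_bay2 between -0.009 and 0.009 m and y of relay_disc_1 in the frame of disc_rack_bay2 between -0.006 and 0.006 m and z of relay_disc_1 in the frame of disc_rack_bay2 between -0.004 and 0.004 m)) and angle between the x axis of each of relay_disc_1, relay_disc_2 and the x axis of disc_rack, either way round below 0.12 rad and angle between each of relay_disc_1, relay_disc_2, relay_cross's own z axis and vertical below 0.06 rad and linear speed of each of relay_disc_1, relay_disc_2, relay_cross below 0.02 m/s and ((x of relay_disc_2 in the frame of disc_rack_bay1 between -0.009 and 0.009 m and y of relay_disc_2 in the frame of disc_rack_bay1 between -0.006 and 0.006 m and z of relay_disc_2 in the frame of disc_rack_bay1 between -0.004 and 0.004 m) or (x of relay_disc_2 in the frame of disc_rack_bay2 between -0.009 and 0.009 m and y of relay_disc_2 in the frame of disc_rack_bay2 between -0.006 and 0.006 m and z of relay_disc_2 in the frame of disc_rack_bay2 between -0.004 and 0.004 m)) and ((x of relay_cross in the frame of cross_rack_bay1 between -0.009 and 0.009 m and y of relay_cross in the frame of cross_rack_bay1 between -0.006 and 0.006 m and z of relay_cross in the frame of cross_rack_bay1 between -0.004 and 0.004 m) or (x of relay_cross in the frame of cross_rack_bay2 between -0.009 and 0.009 m and y of relay_cross in the frame of cross_rack_bay2 between -0.006 and 0.006 m and z of relay_cross in the frame of cross_rack_bay2 between -0.004 and 0.004 m)) and angle between the x axis of relay_cross and the x axis of cross_rack, either way round below 0.12 rad); the robot touches nothing.
It fails at once if the capacitor is moved more than 20 mm or tipped more than 0.3 rad (distance of capacitor from where it was at the start of the episode above 0.02 m or angle between capacitor's own z axis and vertical above 0.3 rad).
It fails at once if the film roll is moved more than 20 mm or tipped more than 0.3 rad (distance of film_roll from where it was at the start of the episode above 0.02 m or angle between film_roll's own z axis and vertical above 0.3 rad).
It fails at once if the pipe union is moved more than 20 mm or tipped more than 0.3 rad (distance of pipe_union from where it was at the start of the episode above 0.02 m or angle between pipe_union's own z axis and vertical above 0.3 rad).
It also fails if it takes over 72 s, if anything falls off the work surface, if the arm or the gripper's body presses on something with over 40 N, if the wrist force passes 120 N, or if a joint passes its speed limit or range.

ROBOT

A 7-joint arm with a two-finger parallel gripper is mounted at the origin on a cart in front of the work surface, level with it; the furniture and walls round the work are solid. World frame = base frame: x ahead of the robot, y to its left, z up, the work surface at z = 0. Lengths are in mm, angles in rad, forces in N, time in s.
With the tool pointing down it reaches from about 425 to 1025 mm from the base axis. Payload 9.4 kg.
Tool frame: the origin (TCP) lies between the finger pads; the fingertips stand 25 mm ahead of it and the grasp point (between the pads) lies 6 mm ahead of it; z points along the fingers, x is the direction in which the jaws open and shut, and the axes are right-handed (so a half turn about z gives the same grasp; the last joint's range is limited). The gripper opens to 85 mm and grips with 20 to 120 N. Pads are 22 mm wide; open, the fingers measure 114 mm over their backs; the gripper's body (76 mm by 85 mm) begins 54 mm behind the grasp point. The pads swing forward as they close: fully open they stand 13 mm farther back than shut.
Start: joints at [-1.359, 0.599, -0.003, 1.599, 0.002, 0.943, -0.08], TCP at [206.485, 694.973, 235.175] pointing down, gripper open.
Joint ranges: [-2.57, 2.57], [-0.35, 1.97], [-1.29, 1.29], [0.11, 2.56], [-1.05, 4.19], [0.11, 1.86], [-2.63, 2.63]. Speed limits (rad/s): [2.22, 2.22, 3.01, 3.01, 3.14, 3.14, 3.14].

INTERFACE

Orientations are given as a unit quaternion [w, x, y, z].
In Python, from cell import ctrl gives the robot as it stands.
- The arm moves only by the tool jog_arm, never from a script. Its argument "rows" is a list that holds one entry, the list of rows, each a list of 5 numbers: the finger opening in m, from 0 to 0.0854, then the shift along the tool's x, y, z in m, then the turn about the tool's z in degrees. In form: [[[gripper, dx, dy, dz, spin], ...]]. A call has exactly 10 rows; each row is the pose to reach, as a shift and turn from the pose commanded when the call began, along the tool's axes at that moment; what a row does not reach only later rows make up. A row lasts 1/10 s, in which the tool goes at most 50 mm and 8.59 degrees, less where a joint would pass 70% of its speed; a pose out of reach is approached as far as the arm can. A call with a gripper value outside its range is refused whole. The fingers move at their own pace and stop on an object; the grip force is fixed at half the most. Time passes only in rows, so rows that repeat a pose let the fingers close, or fill a call up. It gives the time, the measured TCP pose, the force and the opening at its end, in the units of the state.
- ctrl.sense(): the state, without advancing time (a new reading comes with each control period).
- ctrl.snapshot(name): name is "scene" or "top" or "wrist"; returns a dict with "image" (420x560x3 uint8, red, green, blue), "range_z" (420x560 float32, mm along the optical axis (not along the pixel's ray), 0 where there is no reading), "camera_matrix" (3x3 intrinsics, pixels), "k1" (the pictures are not rectified: a ray, as slopes to the right and down, at radius r is drawn at 1 + k1 r^2 times it, then the intrinsics apply), "world_from_camera" (4x4, takes a point from camera to world coordinates). Camera axes: x right, y down, z forward; pixel columns grow to the right and rows downward; lengths in mm; the calibration is good to about 2 mm. A picture is of the moment at which its call begins.
- ctrl.job_done(): hands the job in, once; it reports no verdict.
The state is a dict: "t": time; "joint_pos": joint angles; "dq": joint speeds; "tau": joint torques, N m; "ee_pos": TCP position; "tcp_rot": TCP orientation; "ft_force": force on the tool from outside, world axes, zero at the start; "moment": the same for the moment, N m; "grip_width": opening from 0.0 (shut) to 1.0 (fully open).
Only numpy, scipy, OpenCV 4.12 (cv2) and the standard library are available. Lean on these libraries where they do the work, as an engineer would, in place of code of your own. Each camera call takes 0.05 s, during which the arm holds its last target.

## Working session

There is one attempt and no reset: what is moved stays moved. The work goes in short steps, Python scripts to look and compute and a tool call to move; the robot and the scene stay as the last step left them, time stands still between calls to the robot, and variables do not carry over. Pictures are saved under pics/ and viewed, and the job is handed in when it is done.

Besides the shell and the picture viewer there is one more tool, called as name(argument=value, ...) on one line, values as JSON. jog_arm: Moves the arm, as the interface text tells. Its arguments: {"type":"object","properties":{"rows":{"type":"array","items":{"type":"array","items":{"type":"array","items":{"type":"number"}}}}},"required":["rows"]}

```bash
mkdir -p pics; ls
cat > h.py <<'E'
import numpy as np, cv2, json
from cell import ctrl
def snap(n, save=None):
    s=ctrl.snapshot(n)
    if save: cv2.imwrite(f'pics/{save}.png', cv2.cvtColor(s['image'],cv2.COLOR_RGB2BGR)); 
    np.savez(f'{save or n}.npz', **{k:np.array(v) for k,v in s.items()})
    return s
def load(n):
    return dict(np.load(f'{n}.npz'))
def ray(s,u,v):
    K=np.array(s['camera_matrix']);k1=float(s['k1'])
    d=np.array([(u-K[0,2])/K[0,0],(v-K[1,2])/K[1,1]]); x=d.copy()
    for _ in range(30): x=d/(1+k1*(x@x))
    T=np.array(s['world_from_camera'])
    return T[:3,3], T[:3,:3]@np.array([x[0],x[1],1.])
def plane(s,u,v,z):
    o,d=ray(s,u,v); return (o+d*(z-o[2])/d[2])
def pt(s,u,v):
    o,d=ray(s,u,v); return o+d*float(s['range_z'][int(round(v)),int(round(u))])
def cloud(s):
    K=np.array(s['camera_matrix']);k1=float(s['k1']);H,W=s['range_z'].shape
    u,v=np.meshgrid(np.arange(W),np.arange(H))
    d=np.stack([(u-K[0,2])/K[0,0],(v-K[1,2])/K[1,1]],-1);x=d.copy()
    for _ in range(30): x=d/(1+k1*(x**2).sum(-1,keepdims=True))
    r=np.concatenate([x,np.ones(x.shape[:2]+(1,))],-1)*s['range_z'][...,None]
    T=np.array(s['world_from_camera']); return r@T[:3,:3].T+T[:3,3]
E
python3 - <<'E'
from h import *
print(ctrl.sense())
for n in ['scene','top','wrist']:
    s=snap(n,n+'0'); print(n,s['camera_matrix'],s['k1'],np.round(s['world_from_camera'],3).tolist())
E
```

```text
pics
{'t': 0.0, 'joint_pos': array([-1.35870898,  0.60012203, -0.00252764,  1.60016715,  0.00178353,
        0.94292111, -0.07980396]), 'dq': array([ 0.00011534, -0.00184359,  0.00064432, -0.00018465, -0.0002021 ,
       -0.00038215,  0.00084415]), 'tau': array([ 7.05686180e-04, -7.76455593e+01,  1.56501185e+00, -2.58023572e+01,
        1.22552042e-02,  8.84570531e-03, -3.99885309e-06]), 'ee_pos': array([206.35480825, 694.49708606, 234.30611294]), 'tcp_rot': array([ 5.38425581e-04,  8.01485636e-01,  5.98013480e-01, -6.02108319e-04]), 'ft_force': array([ 0.12561394, -1.28326236, -0.03336107]), 'moment': array([ 0.01779312,  0.07007719, -0.01705505]), 'grip_width': 1.000753431620196}
scene [[468.35807119   0.         281.93651024]
 [  0.         468.35807119 211.05895465]
 [  0.           0.           1.        ]] -0.09539052684309497 [[0.518, -0.367, 0.773, -493.692], [-0.855, -0.246, 0.456, -559.771], [0.023, -0.897, -0.442, 607.595], [0.0, 0.0, 0.0, 1.0]]
top [[448.09677416   0.         279.977608  ]
 [  0.         448.09677416 211.58270372]
 [  0.           0.           1.        ]] 0.008498115363603292 [[0.028, -0.979, 0.204, 266.114], [-1.0, -0.029, 0.001, -24.897], [0.005, -0.204, -0.979, 1111.891], [0.0, 0.0, 0.0, 1.0]]
wrist [[323.99288937   0.         277.84871246]
 [  0.         323.99288937 207.36042384]
 [  0.           0.           1.        ]] 0.016329318947510076 [[0.283, 0.909, 0.305, 128.04], [0.959, -0.268, -0.091, 717.596], [-0.001, 0.318, -0.948, 372.784], [0.0, 0.0, 0.0, 1.0]]
```

View pics/top0.png

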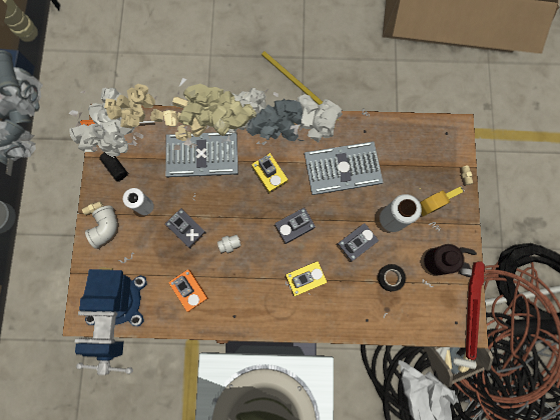

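View pics/scene0.png

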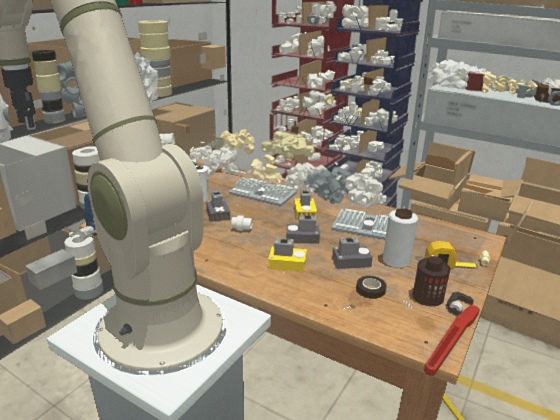

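View pics/wrist0.png

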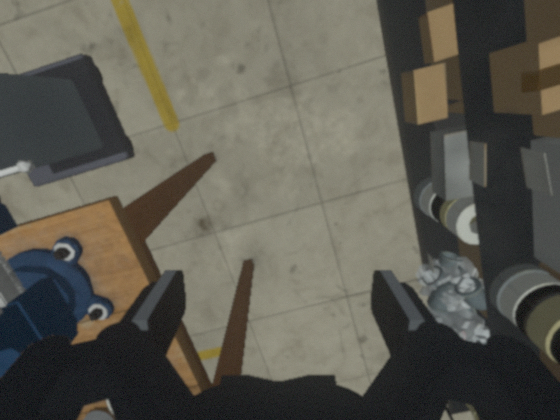

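The top view shows these candidates:
- Dark units: cross tag at (185,230), disc tag at (295,225), disc tag at (357,241).
- Look-alikes: yellow at (269,172) and (306,278), orange at (187,290). These are excluded.
- Racks: cross at (201,153), disc at (344,167).

I'll check them in a close crop.

Run:
```python
from h import *
s=load('top0'); im=cv2.cvtColor(s['image'],cv2.COLOR_RGB2BGR)
c=cv2.resize(im[120:300,150:410],None,fx=3,fy=3,interpolation=cv2.INTER_CUBIC); cv2.imwrite('pics/topcrop.png',c)
# white tags
hsv=cv2.cvtColor(im,cv2.COLOR_BGR2HSV)
m=((hsv[...,2]>195)&(hsv[...,1]<40)).astype(np.uint8)
n,l,st,ce=cv2.connectedComponentsWithStats(m)
for i in range(1,n):
    x,y,w,h,a=st[i]
    if a>25 and 120<ce[i][1]<300 and 100<ce[i][0]<480: print(np.round(ce[i],1),w,h,a,np.round(pt(s,*ce[i]),0), np.round(plane(s,*ce[i],31),1))
print(ctrl.sense()['t'])
```

```text
[111.  127.7] 12 13 69 [675. 391.  88.] [697.5 414.1  31. ]
[358.9 144.8] 23 5 35 [ 675. -222.   18.] [ 670.5 -219.5   31. ]
[200.9 152.9] 11 9 50 [642. 184.  16.] [637.  180.6  31. ]
[320.9 150.8] 23 5 34 [ 656. -124.   18.] [ 651.6 -123.    31. ]
[343.2 166.5] 11 10 91 [ 617. -182.   13.] [ 611.7 -179.5   31. ]
[221.5 169.9] 24 3 35 [598. 128.  16.] [593.9 126.1  31. ]
[182.2 171.6] 24 2 36 [590. 227.  21.] [586.5 224.3  31. ]
[275. 180.] 9 9 69 [572.  -9.  30.] [571.5  -8.9  31. ]
[366.9 181.3] 23 5 34 [ 579. -242.   17.] [ 574.8 -238.8   31. ]
[327.5 187.7] 24 5 37 [ 559. -142.   18.] [ 555.4 -140.2   31. ]
[132.9 197.8] 20 20 223 [498. 315. 108.] [515.5 341.1  31. ]
[406.1 208.6] 28 27 272 [ 500. -325.   65.] [ 507.9 -334.7   31. ]
[100.9 226.2] 21 31 262 [440. 407.  44.] [442. 412.  31.]
[285.  229.5] 11 10 83 [447. -37.  31.] [446.7 -37.3  31. ]
[191.8 234.3] 11 12 43 [428. 189.  34.] [428.4 189.5  31. ]
[367.5 234.3] 10 10 72 [ 441. -239.   28.] [ 440.9 -238.7   31. ]
[230.6 241.6] 16 10 90 [413.  94.  33.] [413.2  94.2  31. ]
[316.2 273.5] 11 10 88 [ 266.  -25. 1112.] [ 342.2 -114.6   31. ]
[193.1 299.4] 11 11 89 [273. 176.  31.] [273.2 175.6  31. ]
0.15
```

View pics/topcrop.png

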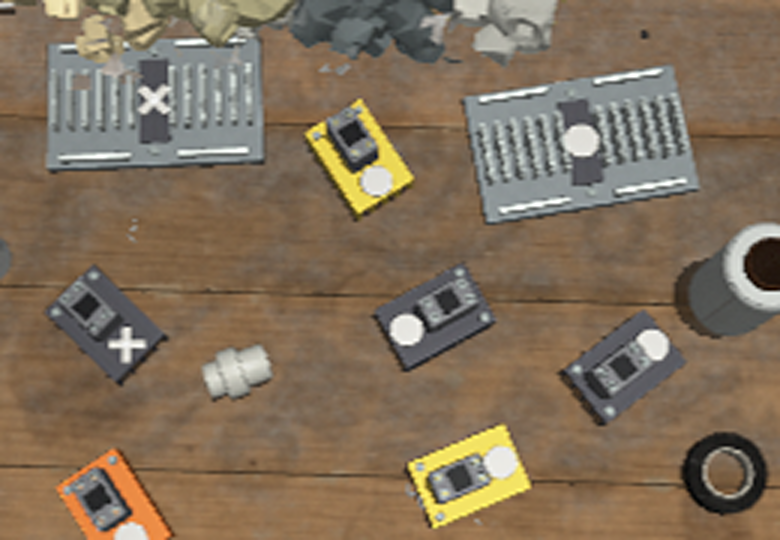

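Run:
```python
from h import *
s=load('top0'); im=cv2.cvtColor(s['image'],cv2.COLOR_RGB2BGR)
P=lambda u,v,z: plane(s,u,v,z)[:2]
a,b,c,d=[P(*q,18) for q in [(320.9,150.8),(358.9,144.8),(327.5,187.7),(366.9,181.3)]]
print('disc rack ctr',(a+b+c+d)/4, 'mark',P(343.2,166.5,12)); v=(a-b)+(c-d); print('yaw y axis',np.degrees(np.arctan2(v[1],v[0]))-90, np.linalg.norm(v)/2); v=(a-c)+(b-d);print('x axis',np.degrees(np.arctan2(v[1],v[0])),np.linalg.norm(v)/2)
l,r=P(182.2,171.6,18),P(221.5,169.9,18);v=l-r
print('cross rack mark',P(200.9,152.9,12),'yaw',np.degrees(np.arctan2(v[1],v[0]))-90,np.linalg.norm(v))
# dark units
hsv=cv2.cvtColor(im,cv2.COLOR_BGR2HSV)
lab=cv2.cvtColor(im,cv2.COLOR_BGR2LAB).astype(int)
C=cloud(s); m=((C[...,2]>14)&(C[...,2]<100)).astype(np.uint8)
for nm,(x0,y0,x1,y1),t in [('cross',(160,205,210,252),(191.8,234.3)),('discA',(272,205,320,246),(285,229.5)),('discB',(334,220,382,264),(367.5,234.3))]:
    sub=np.zeros_like(m); sub[y0:y1,x0:x1]=m[y0:y1,x0:x1]
    # plate-only: points with z 22..36
    q=sub&((C[...,2]>20)).astype(np.uint8)
    cs,_=cv2.findContours(q,cv2.RETR_EXTERNAL,cv2.CHAIN_APPROX_NONE); k=max(cs,key=cv2.contourArea)[:,0,:].astype(float)
    W=np.array([P(u,v,28) for u,v in k]).astype(np.float32)
    rr=cv2.minAreaRect(W); tag=P(*t,31)
    d=tag-np.array(rr[0]); yaw=np.degrees(np.arctan2(d[1],d[0]))
    bx=cv2.boxPoints(rr); e=bx[1]-bx[0]; f=bx[2]-bx[1]; L=e if np.linalg.norm(e)>np.linalg.norm(f) else f
    print(nm,'ctr',np.round(rr[0],1),'size',np.round(rr[1],1),'edge yaw',round(np.degrees(np.arctan2(L[1],L[0])),1),'tagyaw',round(yaw,1),'tagdist',np.linalg.norm(d),'tag',tag)
```

```text
disc rack ctr [ 617.27365859 -182.23392282] mark [ 617.80535605 -182.20765674]
yaw y axis 11.122692558091885 100.50272763297598
x axis 10.823517565598365 98.83336476963179
cross rack mark [643.45032284 184.19934874] yaw 4.299467038145366 99.58593389590776
cross ctr [446.2 209.8] size [84.4 54.7] edge yaw 47.6 tagyaw -131.0 tagdist 27.01780971171523 tag [428.44960421 189.38970009]
discA ctr [460.3 -59.4] size [56.2 84.5] edge yaw -59.6 tagyaw 121.1 tagdist 25.95473775665129 tag [446.84671494 -37.17562891]
discB ctr [ 422.8 -215.6] size [56.8 86.8] edge yaw -51.8 tagyaw -52.0 tagdist 29.287125292412448 tag [ 440.83405457 -238.67634997]
```

```bash
cat >> h.py <<'E'
def psi():
    w,x,y,z=ctrl.sense()['tcp_rot']; return np.degrees(np.arctan2(2*(x*y+w*z),1-2*(y*y+z*z)))
def go(x,y,z,p):
    """tool shift (m) and spin (deg) from now to world pose"""
    from scipy.spatial.transform import Rotation as Ro
    s=ctrl.sense(); w,a,b,c=s['tcp_rot']; R=Ro.from_quat([a,b,c,w]).as_matrix()
    d=R.T@(np.array([x,y,z])-s['ee_pos']); sp=(psi()-p+180)%360-180
    print('t',round(s['t'],2),'at',np.round(s['ee_pos'],1),'psi',round(psi(),2),'tilt',np.round(R[:2,2],4),'F',np.round(s['ft_force'],1),'grip',round(s['grip_width'],3))
    print('shift m',np.round(d/1000,4),'spin',round(sp,2),'q',np.round(s['joint_pos'],2))
E
python3 - <<'E'
from h import *
go(600,184,330,94.3)
E
```

```text
t 0.15 at [206.4 694.6 234.5] psi 73.46 tilt [-0.0002 -0.0012] F [-0.3  0.1  0.2] grip 1.002
shift m [-0.3775  0.5228 -0.095 ] spin -20.84 q [-1.36  0.6  -0.    1.6   0.    0.94 -0.08]
```

jog_arm(rows=[[[0.085,-0.377,0.523,0,-20.8],[0.085,-0.377,0.523,0,-20.8],[0.085,-0.377,0.523,0,-20.8],[0.085,-0.377,0.523,0,-20.8],[0.085,-0.377,0.523,0,-20.8],[0.085,-0.377,0.523,0,-20.8],[0.085,-0.377,0.523,0,-20.8],[0.085,-0.377,0.523,0,-20.8],[0.085,-0.377,0.523,0,-20.8],[0.085,-0.377,0.523,0,-20.8]]])

```text
t: 1.15
ee_pos: [512.9, 297.4, 235.2]
tcp_rot: [0.0, 0.68, 0.733, -0.0]
ft_force: [1.0, -0.1, 0.1]
grip_width: 0.993
```

Run:
```python
from h import *
go(600,184,235,94.3)
```

```text
t 1.15 at [512.9 297.4 235.2] psi 94.26 tilt [-0.     -0.0001] F [ 1.  -0.1  0.1] grip 0.993
shift m [-0.1195  0.0784  0.0002] spin -0.04 q [-0.55  0.44 -0.09  1.91  0.06  0.8   0.97]
```

jog_arm(rows=[[[0.085,-0.12,0.078,0,0],[0.085,-0.12,0.078,0,0],[0.085,-0.12,0.078,0,0],[0.085,-0.12,0.078,0,0],[0.085,-0.12,0.078,0,0],[0.085,-0.12,0.078,0,0],[0.085,-0.12,0.078,0,0],[0.085,-0.12,0.078,0,0],[0.085,-0.12,0.078,0,0],[0.085,-0.12,0.078,0,0]]])

```text
t: 2.15
ee_pos: [598.5, 185.8, 235.3]
tcp_rot: [0.0, 0.68, 0.733, 0.0]
ft_force: [1.1, 0.4, 0.1]
grip_width: 0.992
```

Run:
```python
from h import *
s=snap('wrist','w1'); go(600,184,235,94.3); print(np.round(s['world_from_camera'],3).tolist())
cv2.imwrite('pics/w1b.png',cv2.resize(cv2.imread('pics/w1.png'),(800,600)))
```

```text
t 2.2 at [598.6 185.6 235.3] psi 94.28 tilt [0.0001 0.    ] F [0.2 0.7 0.2] grip 0.995
shift m [-0.0017  0.0013  0.0003] spin -0.02 q [-0.33  0.48 -0.08  1.83  0.05  0.83  1.2 ]
[[-0.076, 0.945, 0.317, 516.958], [0.997, 0.072, 0.024, 179.202], [0.0, 0.318, -0.948, 373.665], [0.0, 0.0, 0.0, 1.0]]
```

View pics/w1b.png

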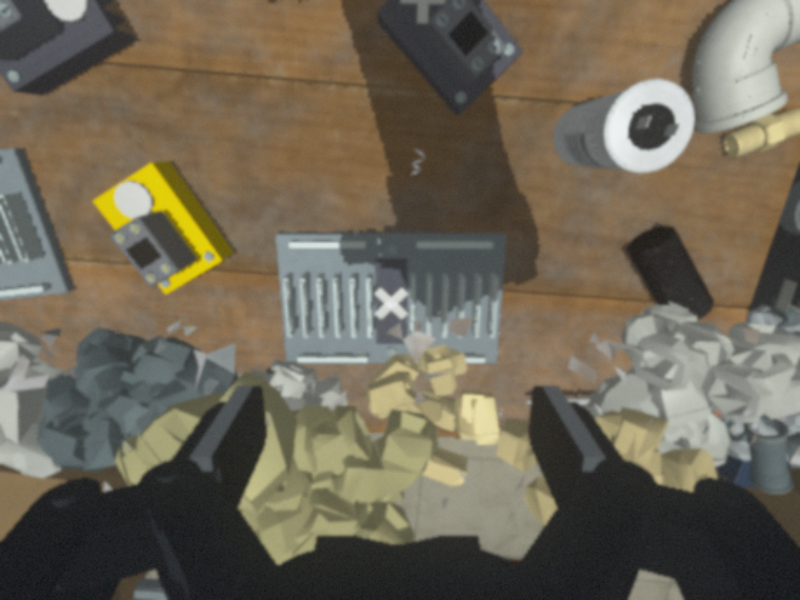

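The wrist view shows the cross rack at about (390,300). The -y bay at (325,305) is clear, while the +y bay has rubble bits, so I'll use the -y bay. Next I'll zoom in to locate the fins.

Run:
```python
from h import *
s=load('w1'); im=cv2.cvtColor(s['image'],cv2.COLOR_RGB2BGR)
cv2.imwrite('pics/w1c.png',cv2.resize(im[155:262,185:365],None,fx=4.4,fy=4.4,interpolation=cv2.INTER_CUBIC))
```

```text
(no output)
```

View pics/w1c.png

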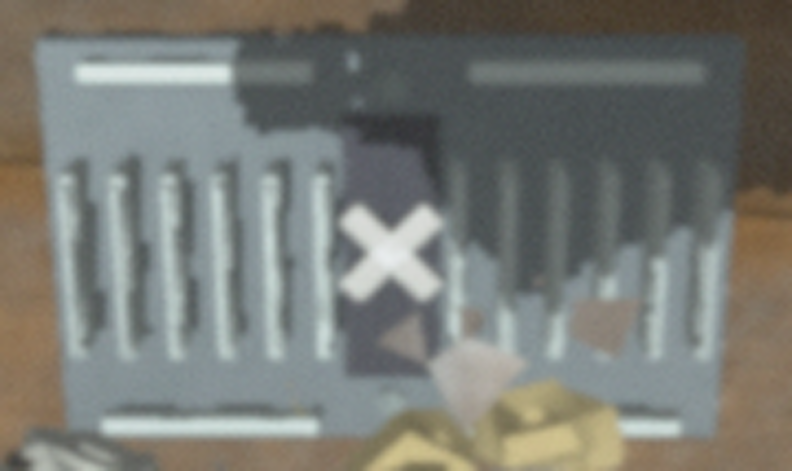

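```bash
cat > rack.py <<'E'
from h import *
def fit(name,x0,y0,sc,tops,bots,lips=None,mark=None,corners=None):
    s=load(name); P=lambda q,z: plane(s,q[0]/sc+x0-0.5+0.5/sc,q[1]/sc+y0-0.5+0.5/sc,z)[:2]
    T=np.array([P(q,30) for q in tops]);B=np.array([P(q,30) for q in bots])
    d=T-B; d=d/np.linalg.norm(d,axis=1,keepdims=True); 
    if d[:,0].mean()<0:d=-d
    print('fin dir deg',np.round(np.degrees(np.arctan2(d[:,1],d[:,0])),2),'len',np.round(np.linalg.norm(T-B,axis=1),1))
    M=(T+B)/2; v=M[-1]-M[0]; print('bay centre',M.mean(0),'pitch',np.linalg.norm(v)/(len(M)-1),'yaw from pitch',(np.degrees(np.arctan2(v[1],v[0])))%180-90)
    if mark: print('mark',P(mark,11))
    if lips: L=[P(q,18) for q in lips]; print('lips mid',(L[0]+L[1])/2, L[0]-L[1])
    if corners:
        c=np.array([P(q,10) for q in corners]); print('corners',np.round(c,1).tolist(),'mean',c.mean(0))
        for i,j in ((1,0),(2,3),):
            v=c[i]-c[j];print(' y-edge yaw',np.degrees(np.arctan2(v[1],v[0]))%180-90,np.linalg.norm(v))
E
python3 - <<'E'
from rack import *
X=[67,118,168,220,272,322]; X2=[80,127,177,227,277,325]
fit('w1',185,155,4.4,[(x,175) for x in X],[(x,355) for x in X2],[(192,73),(210,426)],(391,253),[(36,40),(745,38),(716,438),(66,434)])
E
```

```text
fin dir deg [3.97 3.4  4.04 4.09 4.15 4.17] len [49.  49.  49.  49.  49.  49.1]
bay centre [645.50475621 134.62461866] pitch 12.797551634727085 yaw from pitch 4.372823301494222
mark [644.65844128 183.79230505]
lips mid [647.09970638 133.7655905 ] [-98.61148065  -7.70140787]
corners [[594.1, 88.6], [579.6, 270.3], [693.2, 279.3], [706.0, 96.3]] mean [643.23538553 183.64104575]
 y-edge yaw 4.546495333544428 182.2611928094013
 y-edge yaw 3.9850762980322116 183.498469364384
```

Run:
```python
from h import *
go(449.5,213.5,170,137.6)
```

```text
t 2.2 at [598.6 185.6 235.3] psi 94.28 tilt [0.0001 0.    ] F [0.2 0.7 0.2] grip 0.995
shift m [ 0.0389 -0.1466  0.0653] spin -43.32 q [-0.33  0.48 -0.08  1.83  0.05  0.83  1.2 ]
```

jog_arm(rows=[[[0.085,0.039,-0.147,0,-43.3],[0.085,0.039,-0.147,0,-43.3],[0.085,0.039,-0.147,0,-43.3],[0.085,0.039,-0.147,0,-43.3],[0.085,0.039,-0.147,0.065,-43.3],[0.085,0.039,-0.147,0.065,-43.3],[0.085,0.039,-0.147,0.065,-43.3],[0.085,0.039,-0.147,0.065,-43.3],[0.085,0.039,-0.147,0.065,-43.3],[0.085,0.039,-0.147,0.065,-43.3]]])

```text
t: 3.2
ee_pos: [449.8, 213.6, 171.3]
tcp_rot: [0.001, 0.362, 0.932, 0.001]
ft_force: [0.5, 0.5, 0.8]
grip_width: 0.998
```

Run:
```python
from h import *
s=snap('wrist','w2'); go(449.5,213.5,59,137.6)
```

```text
t 3.25 at [449.7 213.5 171.1] psi 137.53 tilt [0.0017 0.0007] F [-0.2  0.5  0.2] grip 0.996
shift m [ 0.0002 -0.0003  0.1121] spin -0.07 q [-0.36  0.44 -0.27  2.16  0.22  0.56  1.61]
```

View pics/w2.png

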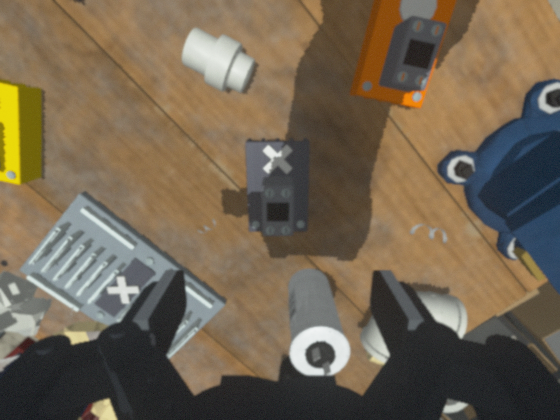

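The close view shows the cross-tag unit centred at (278,185) and aligned with the jaws. The capacitor at (318,350) is clear. I'll descend and grip.

jog_arm(rows=[[[0.085,0,0,0.04,0],[0.085,0,0,0.07,0],[0.085,0,0,0.09,0],[0.085,0,0,0.105,0],[0.085,0,0,0.112,0],[0.085,0,0,0.112,0],[0.015,0,0,0.112,0],[0.015,0,0,0.112,0],[0.015,0,0,0.112,0],[0.015,0,0,0.112,0]]])

```text
t: 4.25
ee_pos: [449.5, 213.3, 58.7]
tcp_rot: [0.0, 0.362, 0.932, 0.0]
ft_force: [-0.3, 0.2, 0.0]
grip_width: 0.325
```

jog_arm(rows=[[[0.015,0,0,0,0],[0.015,0,0,0,0],[0.015,0,0,0,0],[0.015,0,0,0,0],[0.015,0,0,-0.03,0],[0.015,0,0,-0.06,0],[0.015,0,0,-0.1,0],[0.015,0,0,-0.14,0],[0.015,0,0,-0.14,0],[0.015,0,0,-0.14,0]]])

```text
t: 5.25
ee_pos: [449.4, 213.0, 198.7]
tcp_rot: [0.001, 0.362, 0.932, 0.001]
ft_force: [-0.6, 0.8, -3.0]
grip_width: 0.28
```

Run:
```python
from h import *
s=snap('wrist','w3'); go(646.8,134.2,205,94.3)
```

```text
t 5.3 at [448.8 212.7 197.7] psi 137.53 tilt [-0.0003 -0.0005] F [-0.4 -0.2 -3.1] grip 0.276
shift m [-0.1991  0.0757 -0.0073] spin 43.23 q [-0.33  0.4  -0.31  2.14  0.2   0.63  1.63]
```

View pics/w3.png

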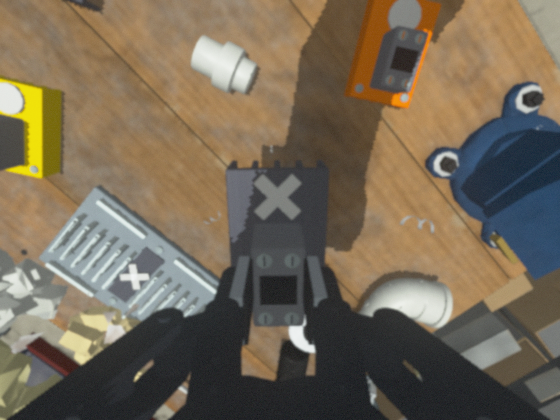

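Run:
```python
from h import *
s=load('w3'); st=ctrl.sense(); im=s['image'].astype(int)
sub=im[165:230,235:325]; m=(sub.min(2)>115).astype(np.uint8)
n,l,sta,ce=cv2.connectedComponentsWithStats(m)
i=1+np.argmax(sta[1:,4]); c=ce[i]+[235,165]; print(c,sta[i])
z=st['ee_pos'][2]-58.7+31
p=plane(s,*c,z); print(p, pt(s,*c))
a=np.radians(psi()); d=p[:2]-st['ee_pos'][:2]
ty=np.array([np.sin(a),-np.cos(a)]);tx=np.array([np.cos(a),np.sin(a)])
print('tag in tool x,y',d@tx,d@ty,' origin tool y',d@ty+27)
```

```text
[276.9888164  196.46784716] [  20   10   45   43 1073]
[428.23864278 188.72356017 170.00649811] [428.1679779  188.64806113 170.35089673]
tag in tool x,y -1.0183340583634728 -31.627368035563087  origin tool y -4.627368035563087
```

Run:
```python
from h import *
go(651.4,134.5,197,94.3)
```

```text
t 5.3 at [448.8 212.7 197.7] psi 137.53 tilt [-0.0003 -0.0005] F [-0.4 -0.2 -3.1] grip 0.276
shift m [-0.2022  0.079   0.0007] spin 43.23 q [-0.33  0.4  -0.31  2.14  0.2   0.63  1.63]
```

jog_arm(rows=[[[0.015,-0.204,0.08,0,43.2],[0.015,-0.204,0.08,0,43.2],[0.015,-0.204,0.08,0,43.2],[0.015,-0.204,0.08,0,43.2],[0.015,-0.204,0.08,0,43.2],[0.015,-0.204,0.08,0,43.2],[0.015,-0.204,0.08,0.03,43.2],[0.015,-0.204,0.08,0.06,43.2],[0.015,-0.204,0.08,0.06,43.2],[0.015,-0.204,0.08,0.06,43.2]]])

```text
t: 6.3
ee_pos: [652.4, 135.0, 137.0]
tcp_rot: [-0.001, 0.679, 0.734, -0.001]
ft_force: [0.2, -0.1, -2.3]
grip_width: 0.283
```

Run:
```python
from h import *
s=snap('wrist','w4'); go(651.4,134.5,110,94.3)
cv2.imwrite('pics/w4b.png',cv2.resize(cv2.imread('pics/w4.png')[120:420,130:430],(750,750))[:600])
```

```text
t 6.35 at [653.4 135.1 138.3] psi 94.44 tilt [-0.0007 -0.0001] F [ 0.3 -0.9 -2.2] grip 0.285
shift m [-0.0005 -0.0021  0.0283] spin 0.14 q [-0.24  0.64 -0.07  1.82  0.06  0.69  1.3 ]
```

View pics/w4b.png

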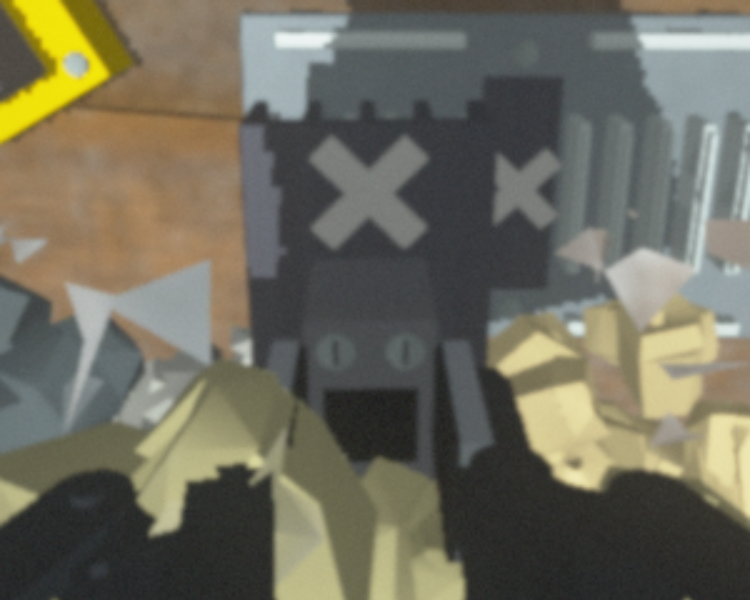

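Run:
```python
from h import *
s=load('w4'); 
L=plane(s,278.4,136,18);L2=[plane(s,130+275/2.5,136,18),plane(s,130+467/2.5,136,18)]
z=138.3-58.7+31;T=plane(s,277.6,197,z)
a=np.radians(94.3); ux=np.array([np.cos(a-np.pi/2),np.sin(a-np.pi/2)]); uy=np.array([-ux[1],ux[0]])
print('lip',L,np.array(L2)[:,1],'tag',T,'depth tag',pt(s,277.6,197))
print('lateral tag-lip (rack y)',(T-L)[:2]@uy)
tcp=ctrl.sense()['ee_pos'];print('tcp - lip lateral',(tcp[:2]-L[:2])@uy)
C=cloud(load('top0')); 
for x0 in range(560,760,20):
    print(x0,[int(np.nanmax(np.r_[0,C[...,2][(C[...,0]>=x0)&(C[...,0]<x0+20)&(C[...,1]>=y0)&(C[...,1]<y0+20)]])) for y0 in range(40,260,20)])
```

```text
lip [598.10826146 130.71541571  18.        ] [100.84666614 160.58169592] tag [620.2276704 131.9615198 110.6      ] depth tag [620.99356728 132.01885806 108.01165632]
lateral tag-lip (rack y) -0.41588865023031535
tcp - lip lateral 0.25302603352475167
560 [4, 4, 5, 5, 3, 3, 5, 6, 6, 3, 7]
580 [30, 4, 12, 22, 21, 21, 14, 14, 20, 21, 20]
600 [32, 3, 181, 180, 18, 14, 26, 27, 28, 29, 32]
620 [29, 3, 181, 183, 178, 28, 32, 87, 92, 67, 65]
640 [55, 172, 178, 189, 186, 33, 31, 93, 95, 101, 66]
660 [172, 179, 181, 187, 185, 165, 162, 161, 161, 69, 49]
680 [169, 185, 188, 191, 190, 173, 170, 162, 160, 68, 65]
700 [168, 188, 192, 191, 185, 179, 178, 179, 154, 3, 121]
720 [77, 45, 189, 190, 185, 183, 181, 184, 176, 51, 127]
740 [83, 86, 88, 170, 175, 177, 177, 194, 191, 87, 86]
```

Run:
```python
from h import *
for n,pts in [('top0',[(200,110),(215,100),(125,105),(175,115),(270,120),(320,115),(190,128),(184,140),(170,140),(208,140)]),('w1',[(290,275),(250,300),(220,320),(300,250),(330,290),(100,280),(220,275),(310,320)]),('w4',[(220,310),(280,320),(390,260),(360,270),(390,230),(200,250),(155,240)]),('scene0',[(240,140),(290,150),(340,180),(370,185),(215,160)])]:
    s=load(n); print(n,[(p,np.round(pt(s,*p)).astype(int).tolist()) for p in pts])
```

```text
top0 [((200, 110), [694, 164, 162]), ((215, 100), [711, 129, 179]), ((125, 105), [711, 344, 139]), ((175, 115), [721, 244, 67]), ((270, 120), [711, 7, 77]), ((320, 115), [723, -115, 88]), ((190, 128), [690, 206, 64]), ((184, 140), [663, 221, 50]), ((170, 140), [677, 267, 10]), ((208, 140), [678, 168, 15])]
w1 [((290, 275), [696, 206, 66]), ((250, 300), [672, 169, 150]), ((220, 320), [685, 146, 159]), ((300, 250), [668, 214, 61]), ((330, 290), [714, 252, 61]), ((100, 280), [711, 7, 75]), ((220, 275), [724, 125, 28]), ((310, 320), [745, 232, 74])]
w4 [((220, 310), [641, 114, 181]), ((280, 320), [668, 137, 150]), ((390, 260), [673, 216, 68]), ((360, 270), [679, 194, 76]), ((390, 230), [642, 203, 90]), ((200, 250), [620, 106, 179]), ((155, 240), [704, 24, -1])]
scene0 [((240, 140), [722, 326, 130]), ((290, 150), [661, 99, 157]), ((340, 180), [722, -43, 72]), ((370, 185), [-494, -560, 608]), ((215, 160), [640, 370, 75])]
```

Run:
```python
from h import *
s=snap('top','t5');s2=snap('scene','s5')
a=cv2.imread('pics/t5.png')[80:220,130:330];b=cv2.imread('pics/s5.png')[110:270,150:420]
cv2.imwrite('pics/m5.png',np.vstack([cv2.resize(a,(600,420)),]));cv2.imwrite('pics/m5s.png',cv2.resize(b,(800,474)))
print(np.round(ctrl.sense()['ft_force'],1))
```

```text
[ 0.1 -0.1 -1.7]
```

View pics/m5.png

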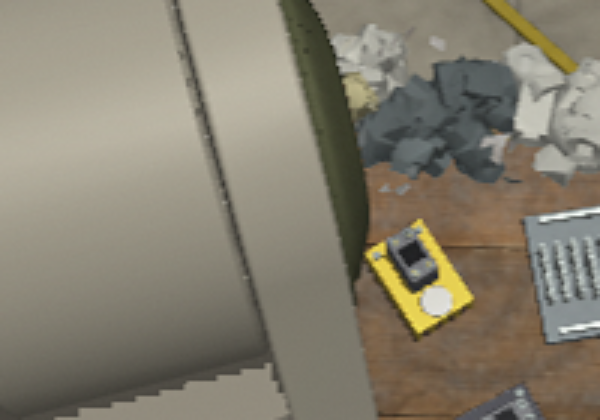

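View pics/m5s.png

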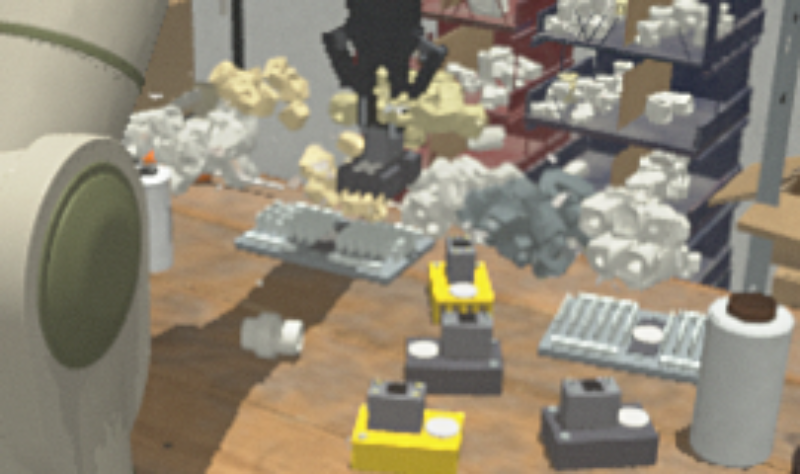

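The rubble turns out to be floating clutter: the gripper is inside it and the force reading shows only the unit's weight. The unit is laterally within 0.5 mm of the bay, so I'll lower it.

jog_arm(rows=[[[0.015,0,-0.001,0.02,0.1],[0.015,0,-0.001,0.035,0.1],[0.015,0,-0.001,0.042,0.1],[0.015,0,-0.001,0.046,0.1],[0.015,0,-0.001,0.05,0.1],[0.015,0,-0.001,0.054,0.1],[0.015,0,-0.001,0.058,0.1],[0.015,0,-0.001,0.062,0.1],[0.015,0,-0.001,0.062,0.1],[0.015,0,-0.001,0.062,0.1]]])

```text
t: 7.45
ee_pos: [652.8, 134.6, 76.2]
tcp_rot: [-0.0, 0.68, 0.733, -0.0]
ft_force: [-0.2, 0.2, -1.3]
grip_width: 0.278
```

Run:
```python
from h import *
go(651.4,134.5,68.7,94.3)
```

```text
t 7.45 at [652.8 134.6  76.2] psi 94.25 tilt [-0. -0.] F [-0.2  0.2 -1.3] grip 0.278
shift m [ 0.     -0.0014  0.0075] spin -0.05 q [-0.25  0.72 -0.06  1.85  0.07  0.58  1.29]
```

jog_arm(rows=[[[0.015,0,0,0.002,0],[0.015,0,0,0.004,0],[0.015,0,0,0.006,0],[0.015,0,0,0.007,0],[0.015,0,0,0.0075,0],[0.015,0,0,0.0075,0],[0.015,0,0,0.0075,0],[0.015,0,0,0.0075,0],[0.015,0,0,0.0075,0],[0.015,0,0,0.0075,0]]])

```text
t: 8.45
ee_pos: [652.7, 134.4, 69.0]
tcp_rot: [0.0, 0.68, 0.733, -0.0]
ft_force: [-2.6, -2.1, 6.2]
grip_width: 0.279
```

Run:
```python
from h import *
go(651.4,134.5,68.7,94.3)
```

```text
t 8.45 at [652.7 134.4  69. ] psi 94.25 tilt [ 0.     -0.0002] F [-2.6 -2.1  6.2] grip 0.279
shift m [ 0.0002 -0.0013  0.0003] spin -0.05 q [-0.25  0.73 -0.06  1.85  0.08  0.56  1.29]
```

Contact force is 6 N up at z 69, so the unit is home. I'll release it and rise.

jog_arm(rows=[[[0.06,0,0,0,0],[0.06,0,0,0,0],[0.06,0,0,0,0],[0.06,0,0,0,0],[0.06,0,0,-0.02,0],[0.06,0,0,-0.06,0],[0.085,0,0,-0.11,0],[0.085,0,0,-0.16,0],[0.085,0,0,-0.16,0],[0.085,0,0,-0.16,0]]])

```text
t: 9.45
ee_pos: [653.3, 134.7, 230.2]
tcp_rot: [0.001, 0.68, 0.733, 0.001]
ft_force: [-0.0, -0.4, -1.0]
grip_width: 0.995
```

Run:
```python
from h import *
s=snap('wrist','w6'); go(580,-182,235,101)
cv2.imwrite('pics/w6b.png',cv2.resize(cv2.imread('pics/w6.png')[120:320,170:420],(750,600)))
```

```text
t 9.5 at [652.4 134.5 228.5] psi 94.25 tilt [ 0.0001 -0.    ] F [-0.2 -1.5  0.1] grip 0.992
shift m [-0.3102 -0.0957 -0.0065] spin -6.75 q [-0.24  0.53 -0.07  1.75  0.05  0.86  1.31]
```

View pics/w6b.png

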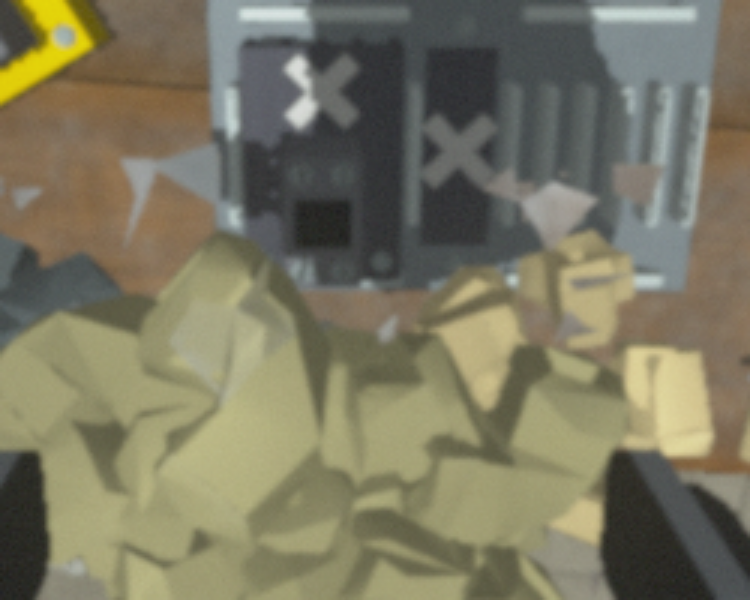

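Run:
```python
from h import *
s=load('w6'); c=(170+321/3,120+92/3); print('tag depth pt',np.round(pt(s,*c),1),np.round(pt(s,c[0]-6,c[1]-4),1),'plane41',np.round(plane(s,*c,41),1),'expect',646.8-27*.997,134.2-27*.075)
go(462.8,-63.7,170,30.5)
```

```text
tag depth pt [621.9 131.2  41.2] [618.5 124.9  40.3] plane41 [621.9 131.2  41. ] expect 619.881 132.17499999999998
t 9.5 at [652.4 134.5 228.5] psi 94.25 tilt [ 0.0001 -0.    ] F [-0.2 -1.5  0.1] grip 0.992
shift m [-0.1836 -0.2038  0.0585] spin 63.75 q [-0.24  0.53 -0.07  1.75  0.05  0.86  1.31]
```

jog_arm(rows=[[[0.085,-0.183,-0.204,0,63.7],[0.085,-0.183,-0.204,0,63.7],[0.085,-0.183,-0.204,0,63.7],[0.085,-0.183,-0.204,0,63.7],[0.085,-0.183,-0.204,0,63.7],[0.085,-0.183,-0.204,0,63.7],[0.085,-0.183,-0.204,0.03,63.7],[0.085,-0.183,-0.204,0.058,63.7],[0.085,-0.183,-0.204,0.058,63.7],[0.085,-0.183,-0.204,0.058,63.7]]])

```text
t: 10.5
ee_pos: [462.1, -63.0, 169.9]
tcp_rot: [-0.0, 0.964, 0.265, -0.002]
ft_force: [-0.8, -1.3, 0.4]
grip_width: 0.996
```

Run:
```python
from h import *
s=snap('wrist','w7'); go(462.8,-63.7,59,30.5)
```

```text
t 10.55 at [462.8 -63.  170.6] psi 30.68 tilt [-0.0014 -0.0002] F [-0.5  0.  -0. ] grip 0.996
shift m [-0.0002  0.0007  0.1116] spin 0.18 q [-0.13  0.4   0.2   2.25 -0.16  0.5   0.73]
```

View pics/w7.png

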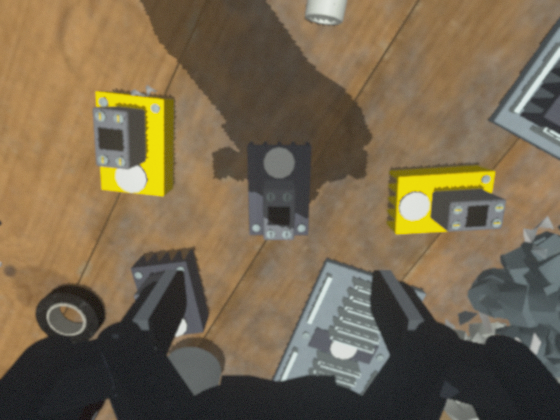

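The disc-tag unit is centred at (279,190) and aligned; the yellow look-alikes at (135,145) and (445,200) are clear. I'll descend and grip.

jog_arm(rows=[[[0.085,0,0.001,0.04,0.2],[0.085,0,0.001,0.07,0.2],[0.085,0,0.001,0.09,0.2],[0.085,0,0.001,0.105,0.2],[0.085,0,0.001,0.112,0.2],[0.085,0,0.001,0.112,0.2],[0.015,0,0.001,0.112,0.2],[0.015,0,0.001,0.112,0.2],[0.015,0,0.001,0.112,0.2],[0.015,0,0.001,0.112,0.2]]])

```text
t: 11.55
ee_pos: [463.7, -63.9, 59.2]
tcp_rot: [0.0, 0.965, 0.262, 0.0]
ft_force: [-0.3, -0.1, -0.5]
grip_width: 0.323
```

jog_arm(rows=[[[0.015,0,0,0,0],[0.015,0,0,0,0],[0.015,0,0,0,0],[0.015,0,0,0,0],[0.015,0,0,-0.03,0],[0.015,0,0,-0.06,0],[0.015,0,0,-0.1,0],[0.015,0,0,-0.14,0],[0.015,0,0,-0.14,0],[0.015,0,0,-0.14,0]]])

```text
t: 12.55
ee_pos: [463.5, -63.6, 199.2]
tcp_rot: [0.0, 0.965, 0.262, 0.001]
ft_force: [-1.5, -0.1, -2.9]
grip_width: 0.276
```

Run:
```python
from h import *
s=snap('wrist','w8'); st=ctrl.sense(); im=s['image'].astype(int)
sub=im[165:235,235:325]; m=(sub.min(2)>115).astype(np.uint8)
n,l,sta,ce=cv2.connectedComponentsWithStats(m)
i=1+np.argmax(sta[1:,4]); c=ce[i]+[235,165]; print(c,sta[i])
z=st['ee_pos'][2]-59+31
p=plane(s,*c,z); print(p, pt(s,*c))
a=np.radians(psi()); d=p[:2]-st['ee_pos'][:2]
ty=np.array([np.sin(a),-np.cos(a)]);tx=np.array([np.cos(a),np.sin(a)])
print('tag in tool x,y',d@tx,d@ty,' origin tool y',d@ty+27)
# disc rack bay1 (y+50), yaw 11
b=np.radians(11); R=np.array([[np.cos(b),-np.sin(b)],[np.sin(b),np.cos(b)]])
for y in (50,-50):
    bay=np.array([617.4,-182.2])+R@[0,y]; t=bay+R@[4.7,0]; print('bay',bay,'tcp',t)
    go(*t,197,101)
```

```text
[277.10708117 197.28439839] [  19    9   48   47 1737]
[447.4290748  -37.15702055 170.26038181] [447.55844894 -37.3779411  169.41280132]
tag in tool x,y 0.057152823201624584 -30.613677886700454  origin tool y -3.6136778867004544
bay [ 607.85955023 -133.11864083] tcp [ 612.47319799 -132.22183855]
t 12.6 at [462.9 -63.6 198.3] psi 30.38 tilt [-0.0004  0.0002] F [ 0.6 -0.3 -2.5] grip 0.276
shift m [0.0944 0.1349 0.0012] spin -70.62 q [-0.16  0.36  0.24  2.22 -0.15  0.58  0.72]
bay [ 626.94044977 -231.28135917] tcp [ 631.55409753 -230.38455689]
t 12.6 at [462.9 -63.6 198.3] psi 30.38 tilt [-0.0004  0.0002] F [ 0.6 -0.3 -2.5] grip 0.276
shift m [0.0612 0.2292 0.0012] spin -70.62 q [-0.16  0.36  0.24  2.22 -0.15  0.58  0.72]
```

View pics/w8.png

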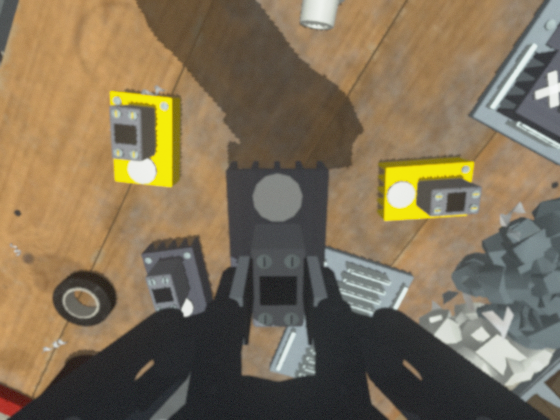

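jog_arm(rows=[[[0.015,0.061,0.229,0,-70.6],[0.015,0.061,0.229,0,-70.6],[0.015,0.061,0.229,0,-70.6],[0.015,0.061,0.229,0,-70.6],[0.015,0.061,0.229,0,-70.6],[0.015,0.061,0.229,0,-70.6],[0.015,0.061,0.229,0,-70.6],[0.015,0.061,0.229,0.03,-70.6],[0.015,0.061,0.229,0.06,-70.6],[0.015,0.061,0.229,0.06,-70.6]]])

```text
t: 13.6
ee_pos: [628.0, -229.8, 132.3]
tcp_rot: [-0.005, 0.636, 0.771, -0.002]
ft_force: [-0.6, -0.4, -3.0]
grip_width: 0.27
```

Run:
```python
from h import *
s=snap('wrist','w9'); go(631.1,-230.5,140,101)
cv2.imwrite('pics/w9b.png',cv2.resize(cv2.imread('pics/w9.png')[120:360,150:450],(750,600)))
```

```text
t 13.65 at [ 629.4 -230.2  134.9] psi 100.88 tilt [-0.007   0.0028] F [-0.   0.4 -1.6] grip 0.279
shift m [-0.0006  0.0015 -0.0051] spin -0.12 q [ 0.34  0.65 -0.11  1.8   0.1   0.7   1.93]
```

View pics/w9b.png

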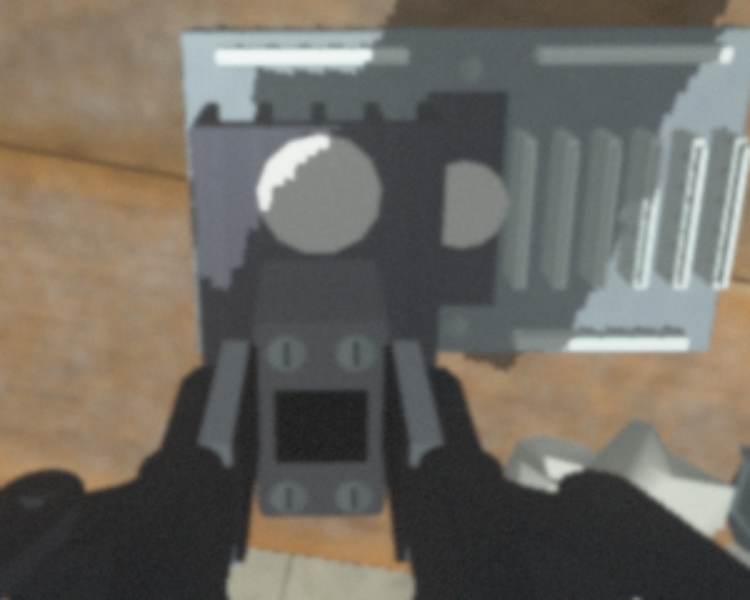

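Run:
```python
from h import *
snap('wrist','w9x'); s=snap('wrist','w10'); go(631.1,-230.5,140,101)
im=cv2.imread('pics/w10.png')
cv2.imwrite('pics/w10b.png',cv2.resize(im[125:225,220:470],(800,320),interpolation=cv2.INTER_CUBIC))
```

```text
t 13.75 at [ 631.8 -230.7  138.3] psi 100.87 tilt [-0.001   0.0006] F [ 0.4  0.  -2.7] grip 0.276
shift m [ 0.0003 -0.0006 -0.0017] spin -0.13 q [ 0.34  0.65 -0.11  1.8   0.1   0.7   1.93]
```

View pics/w10b.png

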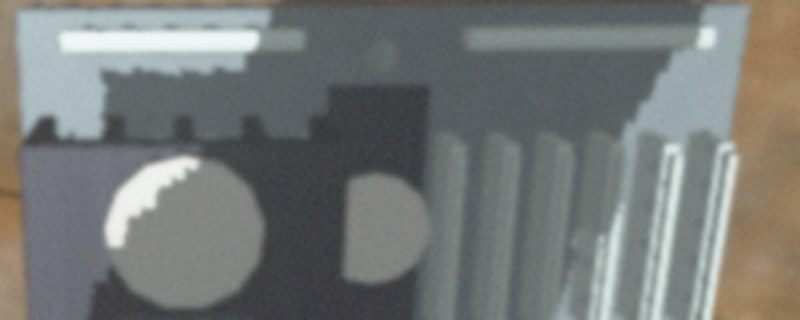

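Run:
```python
from h import *
s=load('w10'); f=lambda x,y,z: plane(s,220+x/3.2-.5+.16,125+y/3.2-.5+.16,z)
L=f(182,41,18);Rr=f(589,38,18);v=(Rr-L)[:2];print('L',L,'R',Rr,'dist',np.linalg.norm(v),'yaw',np.degrees(np.arctan2(v[1],v[0]))%180-90)
T=f(185,230,138.3-59+31); a=np.radians(11);uy=np.array([-np.sin(a),np.cos(a)]);ux=np.array([np.cos(a),np.sin(a)])
tcp=ctrl.sense()['ee_pos']
print('tag',T,'lateral tag-lip',(T-L)[:2]@uy,'tcp-lip',(tcp-L)[:2]@uy,'long tag-lip',(T-L)[:2]@ux,'(want 20..22)')
```

```text
L [ 578.58041256 -241.73079202   18.        ] R [ 559.21509888 -144.52572102   18.        ] dist 99.11529247611868 yaw 11.267021907543409
tag [ 598.89580239 -237.17285438  110.3       ] lateral tag-lip 0.5978363677788409 tcp-lip 0.6735990611901274 long tag-lip 20.811834405996308 (want 20..22)
```

Lateral error is about 0.6 mm and yaw is 11.2°. I'll correct slightly and lower the unit.

jog_arm(rows=[[[0.015,-0.0006,0.001,0.02,-0.3],[0.015,-0.0006,0.001,0.035,-0.3],[0.015,-0.0006,0.001,0.042,-0.3],[0.015,-0.0006,0.001,0.046,-0.3],[0.015,-0.0006,0.001,0.05,-0.3],[0.015,-0.0006,0.001,0.054,-0.3],[0.015,-0.0006,0.001,0.058,-0.3],[0.015,-0.0006,0.001,0.062,-0.3],[0.015,-0.0006,0.001,0.062,-0.3],[0.015,-0.0006,0.001,0.062,-0.3]]])

```text
t: 14.75
ee_pos: [632.9, -231.1, 76.7]
tcp_rot: [-0.0, 0.634, 0.773, -0.0]
ft_force: [0.3, -0.0, -2.7]
grip_width: 0.278
```

Run:
```python
from h import *
go(631.1,-230.5,69,101.2)
```

```text
t 14.75 at [ 632.9 -231.1   76.7] psi 101.25 tilt [-0.  0.] F [ 0.3 -0.  -2.7] grip 0.278
shift m [ 0.001  -0.0016  0.0077] spin 0.05 q [ 0.33  0.72 -0.1   1.83  0.12  0.59  1.92]
```

jog_arm(rows=[[[0.015,0,0,0.002,0],[0.015,0,0,0.004,0],[0.015,0,0,0.006,0],[0.015,0,0,0.007,0],[0.015,0,0,0.0077,0],[0.015,0,0,0.0077,0],[0.015,0,0,0.0077,0],[0.015,0,0,0.0077,0],[0.015,0,0,0.0077,0],[0.015,0,0,0.0077,0]]])

```text
t: 15.75
ee_pos: [632.9, -231.4, 69.5]
tcp_rot: [0.0, 0.634, 0.773, -0.0]
ft_force: [-2.7, -0.4, 6.3]
grip_width: 0.276
```

Run:
```python
from h import *
go(631.1,-230.5,69,101.2)
```

```text
t 15.75 at [ 632.9 -231.4   69.5] psi 101.24 tilt [ 0.0003 -0.0004] F [-2.7 -0.4  6.3] grip 0.276
shift m [ 0.0012 -0.0016  0.0005] spin 0.04 q [ 0.33  0.73 -0.1   1.83  0.12  0.58  1.92]
```

The unit is home, with the same contact signature as the first. I'll release it and rise.

jog_arm(rows=[[[0.06,0,0,0,0],[0.06,0,0,0,0],[0.06,0,0,0,0],[0.06,0,0,0,0],[0.06,0,0,-0.02,0],[0.06,0,0,-0.06,0],[0.085,0,0,-0.11,0],[0.085,0,0,-0.16,0],[0.085,0,0,-0.16,0],[0.085,0,0,-0.16,0]]])

```text
t: 16.75
ee_pos: [633.3, -231.2, 230.4]
tcp_rot: [0.001, 0.634, 0.773, 0.001]
ft_force: [-0.3, -0.7, -0.6]
grip_width: 0.996
```

Run:
```python
from h import *
s=snap('wrist','w11')
for p in (38.2,): 
    t=np.radians(-51.8); g=np.array([422.8,-215.6])-5*np.array([np.cos(t),np.sin(t)]); print(g); go(*g,170,p)
s0=load('top0'); print('roll top',plane(s0,406,208.6,135),'cap top',plane(s0,132.9,197.8,117))
cv2.imwrite('pics/w11b.png',cv2.resize(cv2.imread('pics/w11.png')[100:340,150:450],(750,600)))
```

```text
[ 419.70795802 -211.67071553]
t 16.8 at [ 632.5 -231.   228.8] psi 101.26 tilt [ 0. -0.] F [-1.1  0.6 -0.4] grip 0.996
shift m [ 0.0605 -0.205   0.0588] spin 63.06 q [ 0.35  0.55 -0.12  1.73  0.08  0.87  1.95]
roll top [ 484.53522871 -304.67447004  135.        ] cap top [495.55891849 311.88004693 117.        ]
```

View pics/w11b.png

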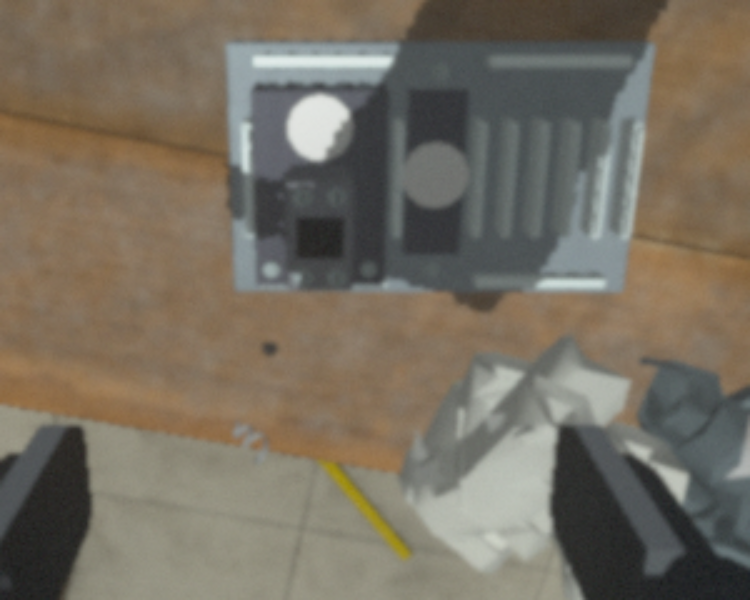

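jog_arm(rows=[[[0.085,0.06,-0.205,0,63.1],[0.085,0.06,-0.205,0,63.1],[0.085,0.06,-0.205,0,63.1],[0.085,0.06,-0.205,0,63.1],[0.085,0.06,-0.205,0,63.1],[0.085,0.06,-0.205,0,63.1],[0.085,0.06,-0.205,0.03,63.1],[0.085,0.06,-0.205,0.058,63.1],[0.085,0.06,-0.205,0.058,63.1],[0.085,0.06,-0.205,0.058,63.1]]])

```text
t: 17.8
ee_pos: [419.3, -211.9, 170.2]
tcp_rot: [-0.001, 0.945, 0.328, -0.001]
ft_force: [0.5, -0.1, 1.4]
grip_width: 0.996
```

Run:
```python
from h import *
s=snap('wrist','w12'); s=snap('wrist','w12'); go(419.7,-211.7,59,38.2)
```

```text
t 17.9 at [ 420.2 -212.4  171.4] psi 38.23 tilt [-0.     -0.0001] F [0.  1.5 0.1] grip 0.992
shift m [ 0.     -0.0009  0.1124] spin 0.03 q [ 0.25  0.4   0.14  2.24 -0.11  0.51  1.13]
```

View pics/w12.png

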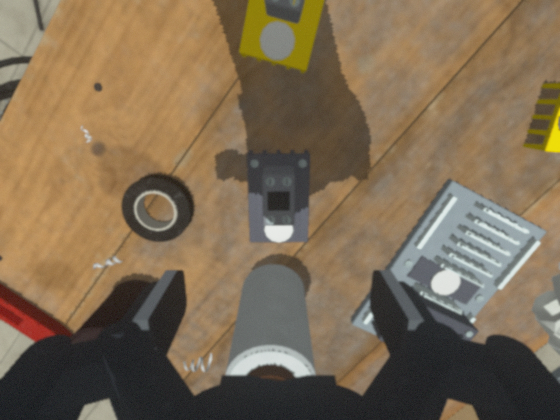

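The disc-tag unit is at (279,198), aligned, with its disc at (279,232). The film roll at (272,320) is 79 mm from the grasp axis, which clears the gripper body. I'll descend and grip.

jog_arm(rows=[[[0.085,0,-0.001,0.04,0],[0.085,0,-0.001,0.07,0],[0.085,0,-0.001,0.09,0],[0.085,0,-0.001,0.105,0],[0.085,0,-0.001,0.112,0],[0.085,0,-0.001,0.112,0],[0.015,0,-0.001,0.112,0],[0.015,0,-0.001,0.112,0],[0.015,0,-0.001,0.112,0],[0.015,0,-0.001,0.112,0]]])

```text
t: 18.9
ee_pos: [419.8, -211.5, 59.5]
tcp_rot: [0.0, 0.945, 0.327, 0.0]
ft_force: [-0.2, -0.0, 0.6]
grip_width: 0.322
```

jog_arm(rows=[[[0.015,0,0,0,0],[0.015,0,0,0,0],[0.015,0,0,0,0],[0.015,0,0,0,0],[0.015,0,0,-0.03,0],[0.015,0,0,-0.06,0],[0.015,0,0,-0.1,0],[0.015,0,0,-0.15,0],[0.015,0,0,-0.165,0],[0.015,0,0,-0.165,0]]])

```text
t: 19.9
ee_pos: [420.4, -211.8, 226.5]
tcp_rot: [0.002, 0.945, 0.327, 0.002]
ft_force: [0.0, 0.3, -1.7]
grip_width: 0.277
```

Run:
```python
from h import *
s=snap('wrist','w13'); 
b=np.radians(11.2); R=np.array([[np.cos(b),-np.sin(b)],[np.sin(b),np.cos(b)]])
# last release: tcp 632.9,-231.4 at bay2 with offset ~4.2 -> bay1 = +100 along y; now origin tool y=+5 -> tcp = bay - 5 ux
bay2=np.array([632.9,-231.4])-R@[4.6,0]; bay1=bay2+R@[0,100]; print('bay1',bay1); t=bay1-R@[5,0]; print(t); go(*t,222,101.2)
```

```text
bay1 [ 608.96417116 -134.19796248]
[ 604.05939539 -135.16913424]
t 19.95 at [ 419.7 -211.4  224.8] psi 38.18 tilt [ 0.0024 -0.0006] F [-0.2 -0.4 -2.6] grip 0.273
shift m [0.192  0.054  0.0032] spin -63.02 q [ 0.21  0.31  0.17  2.19 -0.09  0.64  1.11]
```

View pics/w13.png

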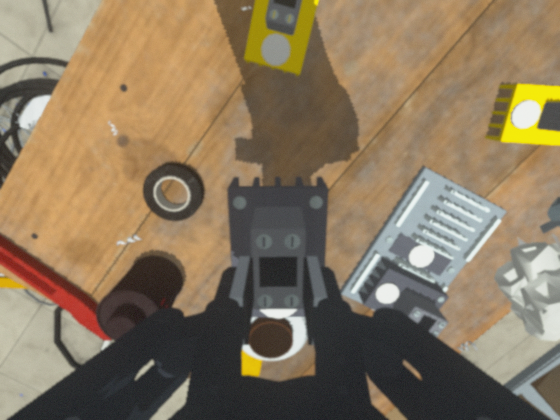

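jog_arm(rows=[[[0.015,0.192,0.054,0,-63.0],[0.015,0.192,0.054,0,-63.0],[0.015,0.192,0.054,0,-63.0],[0.015,0.192,0.054,0,-63.0],[0.015,0.192,0.054,0,-63.0],[0.015,0.192,0.054,0,-63.0],[0.015,0.192,0.054,0.04,-63.0],[0.015,0.192,0.054,0.085,-63.0],[0.015,0.192,0.054,0.085,-63.0],[0.015,0.192,0.054,0.085,-63.0]]])

```text
t: 20.95
ee_pos: [602.8, -135.2, 137.5]
tcp_rot: [-0.002, 0.636, 0.772, -0.001]
ft_force: [0.6, -0.5, -1.4]
grip_width: 0.281
```

Run:
```python
from h import *
for i in range(3): s=snap('wrist','w14')
go(604.1,-135.2,140,101.2)
im=cv2.imread('pics/w14.png')
cv2.imwrite('pics/w14b.png',cv2.resize(im[100:300,155:405],(800,640),interpolation=cv2.INTER_CUBIC)[:600])
```

```text
t 21.1 at [ 604.8 -135.4  140.7] psi 101.09 tilt [ 0.0024 -0.0004] F [ 0.8  0.  -1.9] grip 0.274
shift m [ 0.0003 -0.0007  0.0007] spin -0.11 q [ 0.21  0.59 -0.13  1.93  0.12  0.63  1.78]
```

View pics/w14b.png

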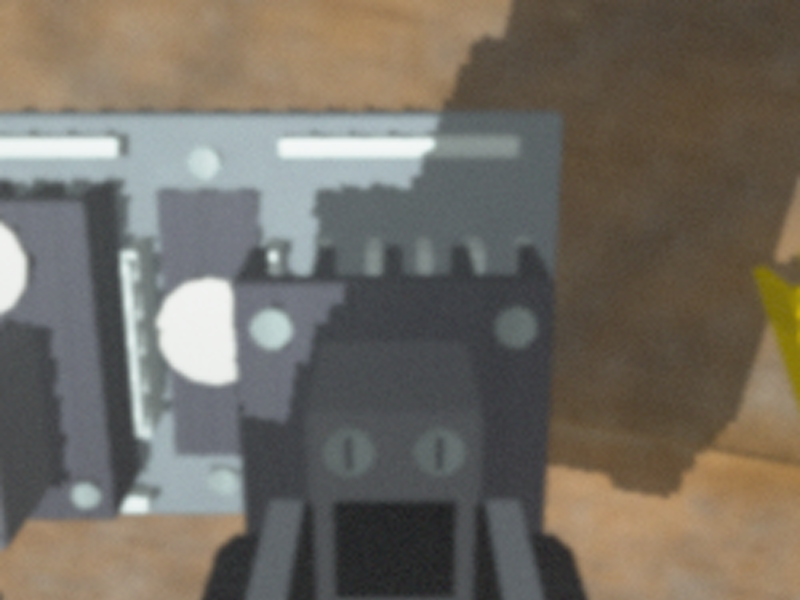

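Run:
```python
from h import *
s=load('w14'); f=lambda x,y,z: plane(s,155+x/3.2-.5+.16,100+y/3.2-.5+.16,z)
L=f(399,147,18);a=np.radians(11.2);uy=np.array([-np.sin(a),np.cos(a)]);ux=np.array([np.cos(a),np.sin(a)])
E=f(395,280,109.2); S=f(393.5,328,110)
tcp=ctrl.sense()['ee_pos']
print('lip',L,'edge',E)
print('lateral edge-lip',(E-L)[:2]@uy,'screws-lip',(S-L)[:2]@uy,'tcp-lip',(tcp-L)[:2]@uy,'long edge-lip',(E-L)[:2]@ux,'want 49-42=7')
l=f(278,147,18);r=f(520,147,18);v=(r-l)[:2];print('lip yaw',np.degrees(np.arctan2(v[1],v[0]))%180-90,np.linalg.norm(v))
u1=f(0,195,38)
```

```text
lip [ 559.11332995 -143.53607045   18.        ] edge [ 568.81150299 -142.67426992  109.2       ]
lateral edge-lip -1.0383306675030928 screws-lip -1.2994106579710518 tcp-lip -0.8804952580288948 long edge-lip 9.680864102980923 want 49-42=7
lip yaw 11.152057333250113 60.22794925139459
```

jog_arm(rows=[[[0.015,0.0009,-0.0018,0.02,-0.1],[0.015,0.0009,-0.0018,0.035,-0.1],[0.015,0.0009,-0.0018,0.043,-0.1],[0.015,0.0009,-0.0018,0.047,-0.1],[0.015,0.0009,-0.0018,0.051,-0.1],[0.015,0.0009,-0.0018,0.055,-0.1],[0.015,0.0009,-0.0018,0.06,-0.1],[0.015,0.0009,-0.0018,0.064,-0.1],[0.015,0.0009,-0.0018,0.064,-0.1],[0.015,0.0009,-0.0018,0.064,-0.1]]])

```text
t: 22.1
ee_pos: [601.9, -134.8, 75.0]
tcp_rot: [-0.0, 0.634, 0.773, -0.0]
ft_force: [-0.2, -0.9, -1.9]
grip_width: 0.277
```

Run:
```python
from h import *
go(604.1,-134.5,69.5,101.2)
```

```text
t 22.1 at [ 601.9 -134.8   75. ] psi 101.26 tilt [-0.0001 -0.    ] F [-0.2 -0.9 -1.9] grip 0.277
shift m [-0.0001  0.0022  0.0055] spin 0.06 q [ 0.2   0.68 -0.11  1.97  0.14  0.5   1.76]
```

jog_arm(rows=[[[0.015,0,0.001,0.002,0],[0.015,0,0.001,0.004,0],[0.015,0,0.001,0.005,0],[0.015,0,0.001,0.006,0],[0.015,0,0.001,0.006,0],[0.015,0,0.001,0.006,0],[0.015,0,0.001,0.006,0],[0.015,0,0.001,0.006,0],[0.015,0,0.001,0.006,0],[0.015,0,0.001,0.006,0]]])

```text
t: 23.1
ee_pos: [602.9, -134.7, 69.8]
tcp_rot: [0.0, 0.634, 0.773, 0.0]
ft_force: [-2.2, -0.2, 7.9]
grip_width: 0.28
```

Run:
```python
from h import *
go(604.1,-134.5,69.5,101.2)
```

```text
t 23.1 at [ 602.9 -134.7   69.8] psi 101.25 tilt [ 0.0005 -0.0002] F [-2.2 -0.2  7.9] grip 0.28
shift m [-0.0001  0.0012  0.0003] spin 0.05 q [ 0.2   0.69 -0.11  1.97  0.14  0.49  1.76]
```

jog_arm(rows=[[[0.06,0,0,0,0],[0.06,0,0,0,0],[0.06,0,0,0,0],[0.06,0,0,0,0],[0.06,0,0,-0.02,0],[0.06,0,0,-0.06,0],[0.085,0,0,-0.11,0],[0.085,0,0,-0.16,0],[0.085,0,0,-0.16,0],[0.085,0,0,-0.16,0]]])

```text
t: 24.1
ee_pos: [603.3, -134.7, 230.4]
tcp_rot: [0.001, 0.634, 0.773, 0.001]
ft_force: [-0.1, 0.5, -0.3]
grip_width: 0.997
```

Run:
```python
from h import *
for i in range(3): s=snap('wrist','w16')
go(604,-134,230,101.2)
im=cv2.imread('pics/w16.png')
cv2.imwrite('pics/w16b.png',cv2.resize(im[100:340,110:430],(800,600),interpolation=cv2.INTER_CUBIC))
```

```text
t 24.25 at [ 602.  -134.5  227.6] psi 101.26 tilt [-0.0025  0.0004] F [ 0.5 -0.3 -0.7] grip 0.994
shift m [ 0.0001  0.002  -0.0024] spin 0.06 q [ 0.23  0.48 -0.15  1.86  0.09  0.81  1.8 ]
```

View pics/w16b.png

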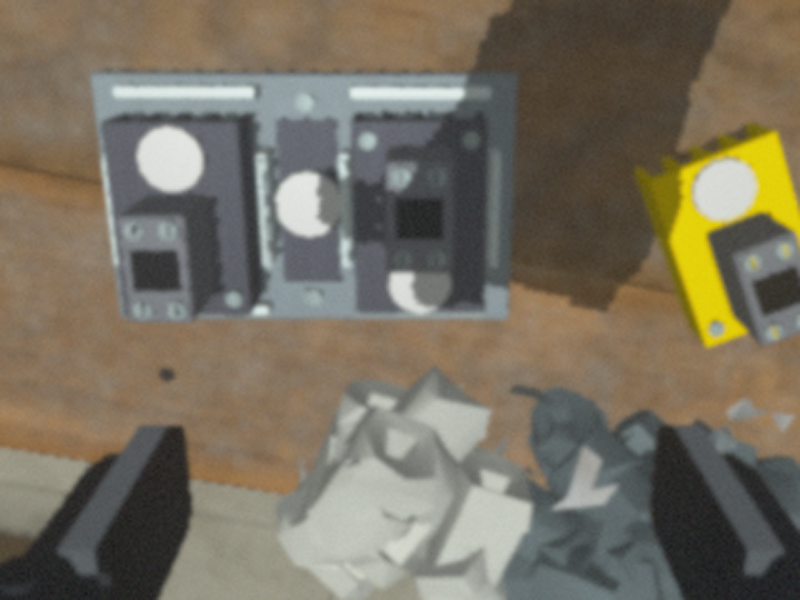

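Run:
```python
from h import *
s=load('w16'); f=lambda x,y,z: plane(s,110+x/2.5-.5+.2,100+y/2.5-.5+.2,z)[:2]
a=np.radians(11.2);R=np.array([[np.cos(a),-np.sin(a)],[np.sin(a),np.cos(a)]]).T
c=np.array([f(93,73,10),f(516,73,10),f(507,318,10),f(120,320,10)]); 
m=R@f(308,204,11); print('mark',m,'corners rel',np.round((c@R.T)-m,1).tolist())
print('A edge',np.round([R@f(105,118,38)-m,R@f(250,117,38)-m],1).tolist(),'disc tag',R@f(170,160,41)-m)
print('B edge',np.round([R@f(355,117,38)-m,R@f(487,117,38)-m],1).tolist(),'far edge',R@f(420,309,38)-m)
C=cloud(s); g=lambda x,y: C[int(100+y/2.5),int(110+x/2.5),2].round(1)
print('z A tag',g(170,160),'z A plate',g(220,140),g(235,280),'z B plate',g(380,130),g(375,290),g(470,300),g(465,130),'blockB',g(420,165),g(420,250),'blockA',g(155,220),g(155,300))
T=snap('top','t17')
print(np.round(ctrl.sense()['ft_force'],1))
```

```text
mark [ 570.75272982 -299.78050739] corners rel [[-57.0, -89.6], [-57.6, 91.5], [55.5, 91.8], [56.8, -91.3]]
A edge [[-41.9, -76.1], [-42.5, -18.0]] disc tag [-25.53563384 -50.78631913]
B edge [[-42.6, 24.2], [-42.8, 77.3]] far edge [40.08326832 50.54067115]
z A tag 366.6 z A plate 37.6 37.4 z B plate 366.6 38.0 37.9 38.6 blockB 71.5 69.7 blockA 71.8 71.8
[-0.1 -0.7  0.6]
```

View pics/t17.png

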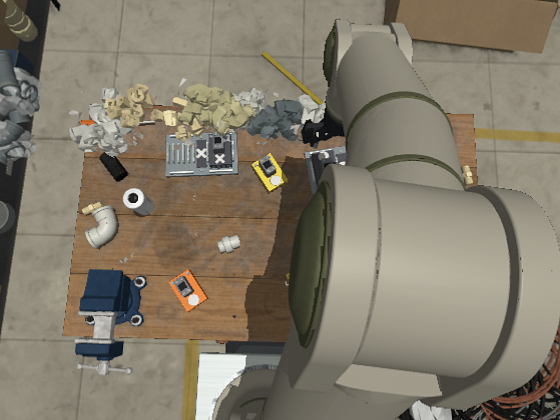

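Both disc units have plate tops at z≈38 mm and edges at −42 mm, so they are home and centred. The cross unit is also home. The capacitor and union sit at their old pixels, and no arm contact is reported. Handing in.

Run:
```python
from h import *
print(ctrl.sense()['t']); print(ctrl.job_done())
```

```text
24.3
the job is handed in; nothing more can be done
None
```

I put both disc-tag units in the disc rack and the cross-tag unit in the −y bay of the cross rack, let them all go, and handed the job in at 24.3 s of the 72 s allowed. No verdict was reported.

**Disc rack:** The plate tops read about 38 mm high, which is fully home, and both units sit within about 1–2 mm of their bay centres. One depth reading on each disc unit came back as an obvious outlier (366 mm); the other readings on the same unit agreed.

**Cross rack:** The tag reads 41 mm high, as it should when home, and lies about 2 mm from where I expected it, well within tolerance.

**Insertion:** Each unit slid in without resistance and met a 6–8 N floor contact just before I released it.

**Bystanders:** The capacitor and pipe union show at the same pixels as before. I could not check the film roll at the end because the arm hid it in the last top view. No contact force showed near it, and the grasp closest to it passed with about 36 mm to spare by my estimate.

**Rubble:** The floating rubble over the cross rack overlapped the gripper in the pictures but gave no force, so I treated it as not solid.

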